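# Close a gasketed enclosure with its four push rivets, crosswise

## Task

Close the cover of the grey electronics enclosure by pressing the raised grey pins of its four black push rivets fully home with the fingertips, one after another and crosswise so that the gasket is drawn down evenly: first the rivet beside the brass cable gland, then the one diagonally opposite it, then the other rivet at the gland's end, and last the one diagonally opposite that. Press gently enough not to crack the cover, do not shove, lift or tip the enclosure, leave the jar and the two cutters alone, and finish clear of everything.

Things in the scene. Friction and masses are not known exactly. Their poses are not given: they have to be found in the camera images.
- enclosure: loose light-grey electronics enclosure, 0.9 kg, 172 (x) x 122 (y) mm, cover top 60 mm up. Origin: centre of underside. A brass cable gland, 27 mm across, sticks 30 mm out of its -x end at y = +30 mm. Black push rivets at x +/-68, y +/-43 mm: fixed collar 22 mm across, top 62.5 mm up, in its middle a grey sliding pin, head 13 mm across, top 69.5 mm up when raised, 63.5 mm (1 mm above the collar) when home
- gland_tip (a point): outer end of the brass cable gland on its axis, 25 mm above the worktop: marks the end of the enclosure that has the gland, and which of that end's two rivets is beside it
- rivet_gland_top (a point): centre of the top of the drive pin of the push rivet at enclosure x = -68, y = +43 mm: beside the gland (first); moves down with the pin; z up
- rivet_gland (a joint): how far this rivet's pin has been pressed in, m: 0 fully raised, 0.006 home against its stop. It slides down under about 4 N, stays where it is left (friction, no spring) and cannot be pulled out; at the start it may already stand up to 1 mm in
- rivet_far_top (a point): centre of the top of the drive pin of the push rivet at x = +68, y = -43 mm: diagonally opposite the gland (second); moves down with the pin; z up
- rivet_far (a joint): how far this rivet's pin has been pressed in, m: 0 fully raised, 0.006 home against its stop. It slides down under about 4 N, stays where it is left (friction, no spring) and cannot be pulled out; at the start it may already stand up to 1 mm in
- rivet_gland_side_top (a point): centre of the top of the drive pin of the push rivet at x = -68, y = -43 mm: the other one at the gland's end (third); moves down with the pin; z up
- rivet_gland_side (a joint): how far this rivet's pin has been pressed in, m: 0 fully raised, 0.006 home against its stop. It slides down under about 4 N, stays where it is left (friction, no spring) and cannot be pulled out; at the start it may already stand up to 1 mm in
- rivet_far_side_top (a point): centre of the top of the drive pin of the push rivet at x = +68, y = +43 mm: the remaining one, diagonally opposite the third (fourth); moves down with the pin; z up
- rivet_far_side (a joint): how far this rivet's pin has been pressed in, m: 0 fully raised, 0.006 home against its stop. It slides down under about 4 N, stays where it is left (friction, no spring) and cannot be pulled out; at the start it may already stand up to 1 mm in
- nozzle_jar: bystander, leave alone: small jar with a black lid, 45 mm across, 43 mm tall, loose; origin at the centre of its underside
- side_cutter: bystander on the right, leave alone: small red-and-black side cutters lying flat, about 115 x 61 mm, 12 mm high, loose; origin on the underside between jaws and grips
- green_cutter: bystander, leave alone: green snap-off knife lying flat, 17 x 158 mm, 12 mm high, loose, its length along its y; origin near the middle of its underside

How it is judged:
By the outcome, as a careful person would: the job done as asked, in the order asked, and still so for the second after the job is handed in, with the robot touching nothing.
It also fails if it takes over 48 s, if anything falls off the work surface, if the arm or the gripper's body presses on something with over 40 N, if the wrist force passes 120 N, or if a joint passes its speed limit or range.

## Robot

A 7-joint arm with a two-finger parallel gripper is mounted at the origin on a cart in front of the work surface, level with it; the furniture and walls round the work are solid. World frame = base frame: x ahead of the robot, y to its left, z up, the work surface at z = 0. Lengths are in m, angles in rad, forces in N, time in s.
With the tool pointing down it reaches from about 0.4 to 0.9 m from the base axis. Payload 5.6 kg.
Tool frame: the origin (TCP) lies between the finger pads; the fingertips stand tip_extent ahead of it and the grasp point (between the pads) lies 3 mm ahead of it (tip_extent is the distance from the TCP to the fingertips, in m); z points along the fingers, y is the line along which they close (so a half turn about z gives the same grasp; the last joint's range is limited). The gripper opens to 92 mm and grips with 3 to 60 N. Pads are 20 mm wide; open, the fingers measure 128 mm over their backs; the gripper's body (75 mm by 189 mm) begins 69 mm behind the grasp point.
Start: joints at [1.101, 0.468, -0.012, 1.603, 0.006, 1.071, -0.056], TCP at [0.269, -0.592, 0.237] pointing down, gripper open.
Joint ranges: [-2.53, 2.53], [-0.31, 2.02], [-1.57, 1.55], [0.28, 2.44], [-1.29, 4.43], [0.15, 1.84], [-2.92, 2.92]. Speed limits (rad/s): [2.57, 2.57, 3.14, 3.14, 3.14, 3.14, 3.14].

## Interface

Orientations are given as a unit quaternion [x, y, z, w].
In Python, from plant import movep, move_linear, move_j, gripper_open, clamp, dwell, ik, get_image, calibration, MotionError, hand_in, search_frame, outline_of, spot_point, read_time, read_joint_pos, read_joint_velocities, read_tau, read_eef_pos, read_tool_rot, read_force, read_moment, read_gripper_width, read_grasp_force, tip_extent gives the robot as it stands. The module is installed in compiled form; this text tells all that it offers. Calls block until the motion is done:
- movep(position, orientation): joint-space move of the TCP to a pose.
- move_linear(position, speed=0.15, attitude=None, until_force=None): straight line of the TCP; attitude=None keeps the orientation; speed is the mean speed in m/s. With until_force (N) it stops when the force on the tool has changed by that much, and returns True; else False.
- move_j(angles): joint-space move.
- gripper_open() and clamp(): open the fingers fully, or close them until they stop; the grip force is fixed at half the most.
- dwell(seconds).
- ik(position, orientation): joint angles nearest the present ones, or None.
- get_image(name): name is "scene" or "top"; returns the picture (400x640x3 uint8, red, green, blue); there is no depth.
- calibration(name): a dict with "vertical_fov" (degrees; the focal length in pixels is half the picture's height over the tangent of half this angle, whatever the lens; pixels are square), "cx", "cy" (the principal point, pixels), "world_from_camera" (4x4, takes a point from camera to world coordinates). Camera axes: x right, y up, looking along -z (the intrinsics and any distortion apply to the point x, -y, -z); pixel columns grow to the right and rows downward; lengths in m; the calibration is good to about 2 mm. A picture is of the moment at which its call begins. calibration takes no time and is no camera call.
A pose or a line that the arm cannot do raises MotionError and nothing moves.
- hand_in(): hands the job in; it is judged then, once.
Trained networks look in the newest picture that a camera, given by its name, has taken for a name from the list of things; names that differ only in an ending like _2 or _b are one class to them, and where a whole thing is asked for, a point or a joint stands for the part that bears it (a point fixed in the world has none). Each returns a list of dicts, best first, with "p" (0 to 1); they miss things now and then, are a little off and sometimes report something else, mostly with a low value. They report only what shows in the picture. A call takes as long as a camera call.
- search_frame(camera, name): "rect" ([left, top, right, bottom] in pixels, round what is visible of it).
- outline_of(camera, name): "region" (400x640 bool, what is visible of it) and "rect" ([left, top, right, bottom] in pixels, round what is visible of it).
- spot_point(camera, name): "pixel" ([column, row] in pixels: a listed point, or the origin of a listed thing).
Readings, each from a call of its own:
- read_time(): time.
- read_joint_pos(): joint angles.
- read_joint_velocities(): joint speeds.
- read_tau(): joint torques, N m.
- read_eef_pos(): TCP position.
- read_tool_rot(): TCP orientation.
- read_force(): force on the tool from outside, world axes, zero at the start.
- read_moment(): the same for the moment, N m.
- read_gripper_width(): opening from 0.0 (shut) to 1.0 (fully open).
- read_grasp_force(): force on a finger pad.
Only numpy, scipy, OpenCV 4.12 (cv2) and the standard library are available. Lean on these libraries where they do the work, as an engineer would, in place of code of your own. Each camera call takes 0.05 s, during which the arm holds its last target. There are 200 camera calls.

## Working session

There is one attempt and no reset: what is moved stays moved. The work goes in short steps, each a Python script; the robot and the scene stay as the last script left them, time stands still between calls to the robot, and variables do not carry over. Pictures are saved under pics/ and viewed, at most 10 in all, crops included, and the job is handed in when it is done.

```bash
mkdir -p pics; ls; python3 - <<'E'
from plant import *
import cv2, numpy as np
for c in ("scene","top"):
    im=get_image(c); cv2.imwrite(f"pics/{c}0.png",cv2.cvtColor(im,cv2.COLOR_RGB2BGR))
    print(c,calibration(c))
    for n in ("gland_tip","rivet_gland_top","rivet_far_top","rivet_gland_side_top","rivet_far_side_top","enclosure","nozzle_jar"):
        print(n,[(np.round(d["pixel"],1).tolist(),round(d["p"],2)) for d in spot_point(c,n)[:4]])
    print([(d["rect"],round(d["p"],2)) for d in search_frame(c,"enclosure")[:2]])
print(tip_extent() if callable(tip_extent) else tip_extent, read_time(), read_eef_pos(), read_tool_rot(), read_force(), read_joint_pos())
E
```

```text
pics
scene {'vertical_fov': 45.30008682518556, 'cx': 323.64684941238255, 'cy': 201.43925009690838, 'world_from_camera': array([[-0.65270676,  0.52431385, -0.5468719 , -0.19431319],
       [-0.75755708, -0.44309913,  0.47934374,  0.65382432],
       [ 0.0090081 ,  0.72715758,  0.68641147,  0.92817325],
       [ 0.        ,  0.        ,  0.        ,  1.        ]])}
gland_tip [([315.3, 224.9], 0.6)]
rivet_gland_top []
rivet_far_top []
rivet_gland_side_top []
rivet_far_side_top []
enclosure [([273.9, 224.5], 0.73)]
nozzle_jar [([228.8, 292.7], 0.85)]
[([238.1, 189.7, 318.3, 244.4], 0.64)]
top {'vertical_fov': 53.85814748794276, 'cx': 318.54826134332137, 'cy': 200.31036824671958, 'world_from_camera': array([[ 0.02418103,  0.99373404, -0.10912352,  0.37019801],
       [-0.99925136,  0.02072817, -0.03266607,  0.04151311],
       [-0.03019946,  0.10983172,  0.99349131,  1.20074296],
       [ 0.        ,  0.        ,  0.        ,  1.        ]])}
gland_tip [([314.6, 209.6], 0.73)]
rivet_gland_top []
rivet_far_top []
rivet_gland_side_top []
rivet_far_side_top []
enclosure [([290.0, 178.8], 0.83)]
nozzle_jar [([219.7, 218.0], 0.46)]
[([252.9, 149.1, 323.8, 210.0], 0.62)]
0.022 0.9 [ 0.2690191  -0.59172803  0.23660727] [ 9.77327315e-01  2.11734075e-01 -1.99806479e-05  3.17886044e-05] [ 0.06931887 -0.18176387 -0.43795221] [ 1.10102173  0.46748028 -0.01159745  1.60269494  0.00601622  1.0714013
 -0.05631086]
```

```bash
python3 - <<'E'
import cv2
a=cv2.imread("pics/top0.png");b=cv2.imread("pics/scene0.png")
cv2.imwrite("pics/top_c.png",cv2.resize(a[130:240,220:360],None,fx=5.5,fy=5.4,interpolation=cv2.INTER_CUBIC))
cv2.imwrite("pics/scene_c.png",cv2.resize(b[170:270,210:350],None,fx=5.5,fy=5.5,interpolation=cv2.INTER_CUBIC))
E
```

```text
(no output)
```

View pics/top0.png

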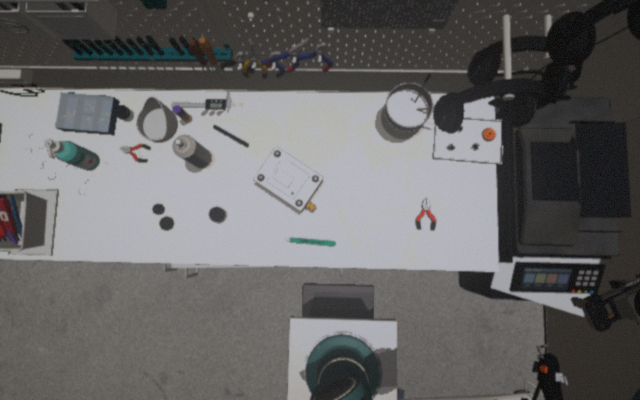

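View pics/top_c.png

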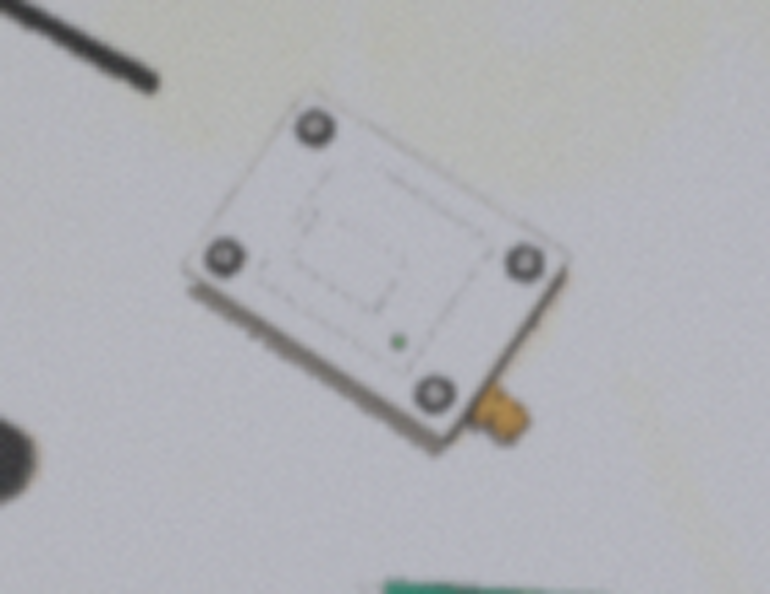

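View pics/scene_c.png

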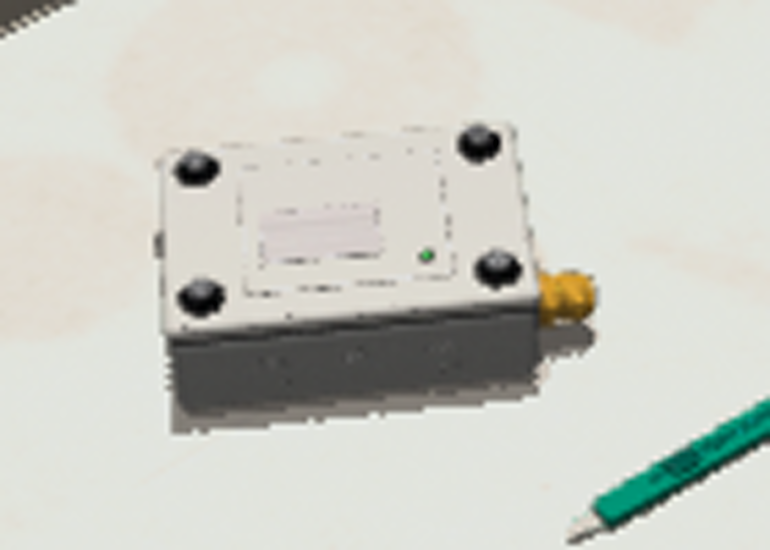

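View pics/scene0.png

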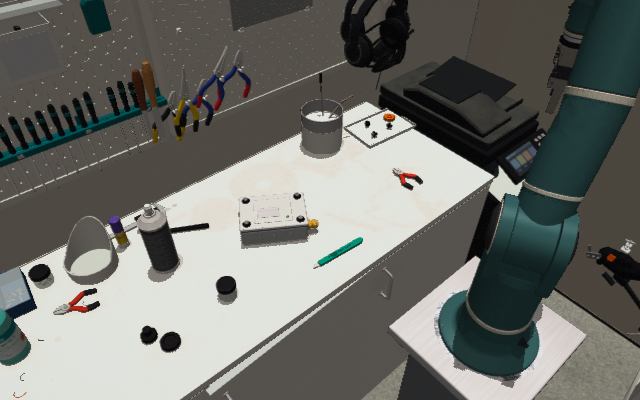

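The gland rivet is at about (299,203) in top and (300,219) in scene. The far one is at (277,154) top and (246,200) scene. The gland-side one is at (315,179) top and (297,196) scene, and the far-side one at (261,178) top and (246,224) scene. Next I fit the rigid pose to all four in both views.

```bash
cat >h.py <<'E'
import numpy as np, cv2
from plant import *
from scipy.optimize import least_squares
M=np.array([[-68,43],[68,-43],[-68,-43],[68,43]])/1000   # press order
G={"top":[(299.1,203.1),(277.3,153.7),(315.5,178.7),(260.9,177.6)],
   "scene":[(300.5,218.7),(245.6,200.5),(296.9,196),(246.4,224)]}
def proj(c,P):
    k=calibration(c); T=np.linalg.inv(k["world_from_camera"]); f=200/np.tan(np.radians(k["vertical_fov"]/2))
    q=P@T[:3,:3].T+T[:3,3]
    return np.c_[k["cx"]+f*q[:,0]/-q[:,2], k["cy"]-f*q[:,1]/-q[:,2]]
def refine(im,g,r=4.5):
    d=255-cv2.cvtColor(im,cv2.COLOR_RGB2GRAY).astype(float); v,u=np.mgrid[:400,:640]; g=np.array(g,float)
    for _ in range(5):
        m=np.hypot(u-g[0],v-g[1])<=r; w=np.where(m,np.clip(d-d[m].min()-25,0,None),0)
        g=np.array([(u*w).sum(),(v*w).sum()])/w.sum()
    return g
def world(p,m=M,z=.064):
    c,s=np.cos(p[2]),np.sin(p[2]); return np.c_[m@np.array([[c,s],[-s,c]])+p[:2],np.full(len(m),z)]
def fit(obs): 
    return least_squares(lambda p:np.concatenate([(proj(c,world(p))-o).ravel() for c,o in obs.items()]),[.45,.1,.97])
E
python3 - <<'E'
from h import *
obs={c:np.array([refine(cv2.cvtColor(cv2.imread(f"pics/{c}0.png"),cv2.COLOR_BGR2RGB),g) for g in G[c]]) for c in G}
for o in (obs,{"top":obs["top"]},{"scene":obs["scene"]}):
    r=fit(o); print(np.round(r.x,4), np.round(r.fun,1))
p=fit(obs).x; np.save("pose.npy",p); W=world(p); print(W.round(4))
for c in obs: print(c,proj(c,world(p,np.array([[-.116,.03]]),.025)).round(1))
R=lambda a:[np.cos(a/2),np.sin(a/2),0,0]
for a in np.radians(np.arange(-180,180,30)):
    js=[ik([*w[:2],.12],R(a)) for w in W]; print(round(np.degrees(a)),[None if j is None else np.round(j,2).tolist() for j in js[:2]])
E
```

```text
[0.558  0.171  1.0043] [-0.1  0.5 -0.1  0.2  0.1  0.4 -0.1  0.3 -0.  -0.5 -0.3 -0.3 -0.1 -0.4
 -0.3 -0.4]
[0.5591 0.171  1.0058] [-0.   0.1 -0.1 -0.1  0.2  0.  -0.1 -0. ]
[0.5565 0.1715 1.0024] [ 0.2 -0.  -0.1  0.   0.1  0.  -0.2 -0. ]
[[0.4852 0.1367 0.064 ]
 [0.6307 0.2053 0.064 ]
 [0.5578 0.0906 0.064 ]
 [0.5582 0.2515 0.064 ]]
top [[315.3 209.8]]
scene [[318.2 223.6]]
-180 [[0.38, 0.59, -0.91, 2.0, 0.62, 0.85, 0.69], [0.18, 0.79, -0.83, 1.61, 0.66, 1.04, 0.72]]
-150 [[0.5, 0.7, -1.11, 2.0, 0.78, 0.95, 1.08], [0.32, 0.95, -1.11, 1.6, 0.91, 1.18, 1.09]]
-120 [[0.6, 0.89, -1.33, 1.99, 0.99, 1.13, 1.45], [0.39, 1.11, -1.34, 1.6, 1.11, 1.35, 1.52]]
-90 [[0.6, 0.89, -1.33, 1.99, 0.99, 1.13, 1.97], [0.39, 1.11, -1.34, 1.6, 1.11, 1.35, 2.04]]
-60 [[-1.19, 0.64, 1.12, 2.1, -0.77, 0.89, -2.23], [-1.13, 1.08, 1.33, 1.71, -1.1, 1.3, -2.17]]
-30 [[-0.01, 0.43, -0.4, 2.03, 0.24, 0.73, -2.65], [-0.17, 0.64, -0.28, 1.64, 0.21, 0.89, -2.62]]
0 [[0.11, 0.46, -0.55, 2.02, 0.34, 0.75, -2.22], [-0.04, 0.67, -0.46, 1.63, 0.35, 0.92, -2.21]]
30 [[0.23, 0.5, -0.7, 2.01, 0.45, 0.79, -1.79], [0.03, 0.7, -0.58, 1.62, 0.45, 0.95, -1.75]]
60 [[0.29, 0.53, -0.78, 2.01, 0.51, 0.81, -1.32], [0.06, 0.72, -0.62, 1.62, 0.48, 0.96, -1.25]]
90 [[0.31, 0.54, -0.81, 2.01, 0.54, 0.82, -0.81], [0.08, 0.73, -0.65, 1.62, 0.51, 0.97, -0.75]]
120 [[0.34, 0.56, -0.85, 2.01, 0.57, 0.83, -0.31], [0.1, 0.74, -0.69, 1.62, 0.54, 0.99, -0.25]]
150 [[0.36, 0.57, -0.88, 2.01, 0.59, 0.84, 0.19], [0.15, 0.77, -0.77, 1.61, 0.61, 1.01, 0.23]]
```

```bash
cat >>h.py <<'E'
Q=[np.cos(np.pi/3),np.sin(np.pi/3),0,0]
def press(w,F=12):
    t=.022
    if np.hypot(*(read_eef_pos()[:2]-w[:2]))>.005: move_linear([*w[:2],.085+t],.12)
    move_linear([*w[:2],.074+t],.04)
    hit=move_linear([*w[:2],.060+t],.010,until_force=F); e=read_eef_pos(); f=read_force()
    print(hit,"tip",np.round(e-[0,0,t],4),"F",np.round(f,1),"t",round(read_time(),2),flush=True)
    move_linear([*w[:2],.085+t],.05)
E
python3 - <<'E'
from h import *
W=world(np.load("pose.npy")); w=W[0]
clamp(); print("w",read_gripper_width())
movep([*w[:2],.16],Q); move_linear([*w[:2],.107],.1)
print(read_time(),read_tool_rot(),read_force())
press(w)
for c in G: cv2.imwrite(f"pics/{c}1.png",cv2.cvtColor(get_image(c),cv2.COLOR_RGB2BGR))
E
python3 -c "
import cv2
b=cv2.imread('pics/scene1.png')
cv2.imwrite('pics/s1c.png',cv2.resize(b[150:260,210:350],None,fx=5.4,fy=5.4,interpolation=cv2.INTER_CUBIC))"
```

```text
w 0.0018839251486378538
5.625 [ 4.99848546e-01  8.66112807e-01  1.71503167e-04 -8.92864007e-05] [ 0.01107361  0.17536898 -0.15379771]
True tip [0.4852 0.1367 0.0639] F [-2.1 -1.3  7.2] t 7.05
```

View pics/s1c.png

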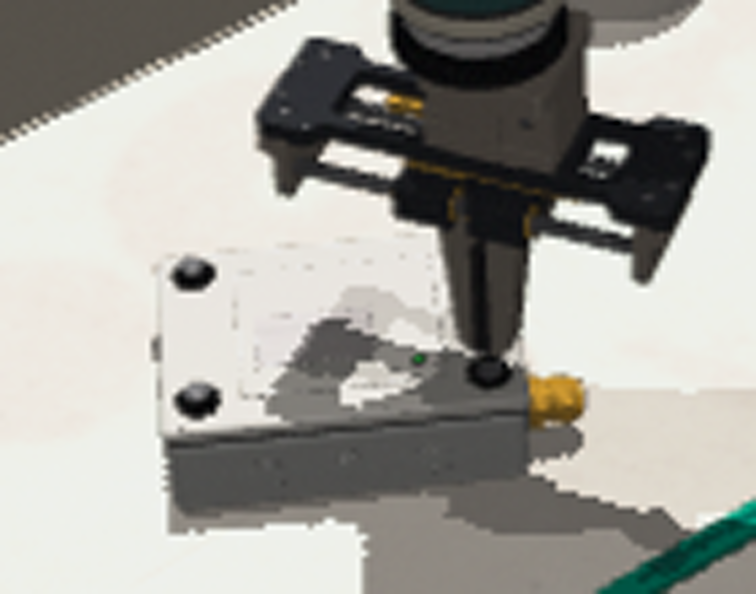

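The picture shows the gland rivet's pin pressed down, the arm clear above it and the enclosure in place. The tip read 63.9 mm and home is 63.5 mm, so I press once more, slightly harder, to seat it.

```bash
python3 - <<'E'
from h import *
press(world(np.load("pose.npy"))[0],18)
E
```

```text
True tip [0.4852 0.1368 0.0639] F [-0.4 -1.6  7.4] t 9.18
```

```bash
python3 - <<'E'
from h import *
W=world(np.load("pose.npy"))
for w in W[1:]: press(w,15)
move_linear([*W[3][:2],.22],.15)
movep([.35,-.40,.28],Q)
print(read_time())
im={c:get_image(c) for c in G}
for c in G: cv2.imwrite(f"pics/{c}2.png",cv2.cvtColor(im[c],cv2.COLOR_RGB2BGR))
obs={c:np.array([refine(im[c],g) for g in G[c]]) for c in G}
r=fit(obs);print(np.load("pose.npy").round(4),r.x.round(4))
a=cv2.cvtColor(im["scene"],cv2.COLOR_RGB2BGR)
cv2.imwrite('pics/s2c.png',cv2.resize(a[170:260,210:350],None,fx=5.5,fy=5.5,interpolation=cv2.INTER_CUBIC))
E
```

```text
True tip [0.6308 0.2054 0.064 ] F [-0.6 -0.7  4.7] t 12.72
True tip [0.5578 0.0906 0.0639] F [-1.5  0.2  6.5] t 16.02
True tip [0.5582 0.2516 0.0639] F [-0.6 -0.4  4.9] t 19.55
23.475
[0.558  0.171  1.0043] [0.5584 0.171  1.0042]
```

View pics/s2c.png

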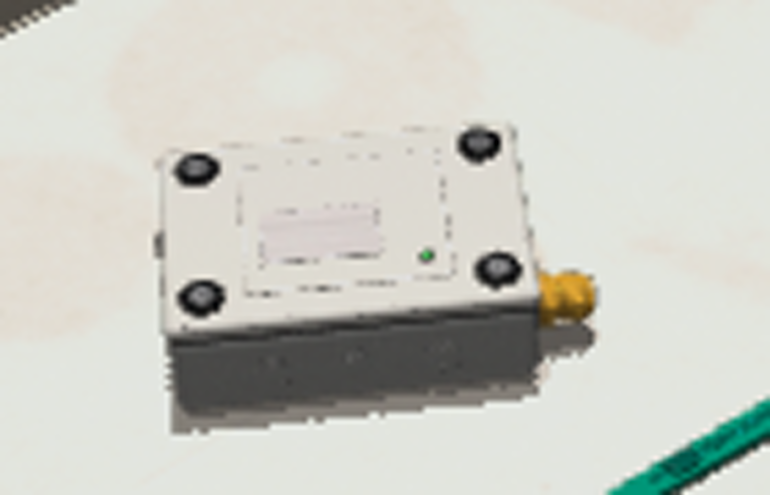

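All four pins sit flush at the same height, and they stopped there against a firm stop. The enclosure has not moved (its fitted pose agrees to within 0.4 mm), and the arm is clear.

```bash
python3 -c "
from plant import *
print(hand_in(), read_time())"
```

```text
the job is handed in; nothing more can be done
the job is handed in; nothing more can be done
```

I pressed all four rivets against their stops in the order asked, the enclosure did not move, the arm finished clear, and I handed the job in at about 23.5 s; the pins stopped at a measured 63.9–64.0 mm against the nominal 63.5 mm.

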